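# Weigh the cheese on the counter balance

## Task

Weigh the cheese that stands on the balance: choose the two of the three block weights that together weigh as much as it does, stand the larger of the two in the middle of the empty pan, and set the smaller on top of it with its notch seated fully over the key, so that the beam comes to rest level. Let go of everything, and leave the cheeses and the other things on the counter where they are.

Things in the scene. Friction and masses are not known exactly. Their poses are not given: they have to be found in the camera images.
- beam (a joint): tilt of the balance's beam, rad: 0 level, positive = goods pan down, weights pan up; stops at -0.11 and 0.11. Lightly sprung and damped: between the stops it tilts 0.04 rad per 100 g of difference and comes to rest within a second. At the start the cheese holds it at +0.11. Its black pointer (between the pans, 130 high) stands upright under a small mark when level
- weights_pan (a point): centre of the upper face of the empty pan, at the balance's end on the robot's right (-y): flat steel disc 132 across, 5 thick, no rim. Always horizontal; 90 above the counter when the beam is level, 15 higher at the start; sinks under a push of a few newtons or less. Its y points to the goods pan, whose centre is 280 away
- goods_pan (a point): centre of the upper face of the other pan, of the same kind, on which the cheese to be weighed stands (on the robot's left, +y)
- weight_large: the largest block weight, plain steel, 400 g, 58 long (x), 42 wide (y), 26 high plus the key: a round-topped rib 10 wide, 8 high, 52 long along x on the middle of its top. Underneath, a notch 15 wide, 10 deep runs its whole length along x, so that blocks stack face on face, key in notch. Origin: centre of the underside, z up. Same after half a turn. Grip it across y
- weight_medium: the middle block weight, plain steel, 200 g, 46 long (x), 34 wide (y), 23 high plus the key: a round-topped rib 10 wide, 8 high, 40 long along x on the middle of its top. Underneath, a notch 15 wide, 10 deep runs its whole length along x, so that blocks stack face on face, key in notch. Origin: centre of the underside, z up. Same after half a turn. Grip it across y
- weight_small: the smallest block weight, plain steel, 100 g, 32 long (x), 28 wide (y), 22 high plus the key: a round-topped rib 10 wide, 8 high, 26 long along x on the middle of its top. Underneath, a notch 15 wide, 10 deep runs its whole length along x, so that blocks stack face on face, key in notch. Origin: centre of the underside, z up. Same after half a turn. Grip it across y
- cheese_wheel: round yellow-brown cheese, a flat wheel 120 across and 48 high, about 600 g. Origin: centre of the underside. One of the three cheeses stands on the goods pan; the other two stand on a wooden display block 75 high behind the balance
- cheese_brick: rectangular pale cheese, 96 x 78 and 58 high, about 500 g. Origin: centre of the underside
- cheese_cone: small white cheese, a blunt cone 100 across at the foot, 72 at the top and 52 high, about 300 g. Origin: centre of the underside
- dish: bystander: white dish 80 across, 28 high. Origin: centre of the underside
- bottle: bystander: green bottle 72 across, 240 high. Origin: centre of the underside
- jar: bystander: amber jar 72 across, 95 high. Origin: centre of the underside
- salami: bystander: salami 48 thick, 170 long, lying along its x. Origin: centre of the underside
- knife: bystander: flat spreading knife 200 long with a dark wooden handle, lying along its x. Origin: underside, on its long axis near the middle
There are look-alikes about, which are no part of the job. Leave any pink look-alike of the weight_large alone. What is shaped like the weight_medium but orange is not meant.

How it is judged:
By the outcome, as a careful person would: the job done as asked, in the order asked, and still so for the second after the job is handed in, with the robot touching nothing.
It also fails if it takes over 64 s, if anything falls off the work surface, if the arm or the gripper's body presses on something with over 40 N, if the wrist force passes 120 N, or if a joint passes its speed limit or range.

## Robot

A 7-joint arm with a two-finger parallel gripper is mounted at the origin on the work surface. World frame = base frame: x ahead of the robot, y to its left, z up, the work surface at z = 0. Lengths are in m, angles in rad, forces in N, time in s.
With the tool pointing down it reaches from about 0.4 to 0.925 m from the base axis. Payload 5.6 kg.
Tool frame: the origin (TCP) lies between the finger pads; the fingertips stand manip.tcp_to_tips ahead of it and the grasp point (between the pads) lies 3 mm ahead of it (manip.tcp_to_tips is the distance from the TCP to the fingertips, in m); x points along the fingers, y is the direction in which the jaws open and shut, and the axes are right-handed (so a half turn about x gives the same grasp; the last joint's range is limited). The gripper opens to 85 mm and grips with 20 to 120 N. Pads are 22 mm wide; open, the fingers measure 114 mm over their backs; the gripper's body (76 mm by 85 mm) begins 54 mm behind the grasp point. The pads swing forward as they close: fully open they stand 13 mm farther back than shut.
Start: joints at [1.089, 0.468, -0.012, 1.603, 0.006, 1.071, -0.056], TCP at [0.276, -0.588, 0.253] pointing down, gripper open.
Joint ranges: [-2.53, 2.53], [-0.31, 2.02], [-1.57, 1.55], [0.28, 2.44], [-1.29, 4.43], [0.15, 1.84], [-2.92, 2.92]. Speed limits (rad/s): [2.57, 2.57, 3.14, 3.14, 3.14, 3.14, 3.14].

## Interface

Orientations are given as a 3x3 rotation matrix whose columns are the frame's x, y, z axes.
In Python, from bench import manip gives the robot as it stands.
- The arm moves only by the shell command python3 -m crank 'ROWS' [FORCE]. ROWS is text: rows parted by semicolons, each of 7 numbers parted by spaces: the turn, a rotation vector about the tool's x, y, z as a fraction of full scale, then the shift along the tool's x, y, z as a fraction of full scale, then the gripper's target within -1 to 1 (shut at 1, half-way at 0, fully open at -1). In form: ax ay az dx dy dz grip; .... A call has 1 to 10 rows; each row is the pose to reach, as a shift and turn from the pose commanded when the call began, along the tool's axes at that moment; what a row does not reach only later rows make up. Full scale, the value 1, is 50 cm for a shift and 0.5 rad for a turn. A row lasts 1/8 s, in which the tool goes at most 62.5 mm and 10.7 degrees, less where a joint would pass 70% of its speed; a pose out of reach is approached as far as the arm can. A call with a number of a shift or a turn outside -1 to 1 is refused whole. A call with a gripper value outside its range is refused whole. The fingers move at their own pace and stop on an object; FORCE is the grip in N (left out, the last holds). Time passes only in rows, so rows that repeat a pose let the fingers close. It gives the time, the measured TCP pose, the force and the opening at its end, in the units of the state.
- manip.read_state(): the state, without advancing time (a new reading comes with each control period).
- manip.read_camera(name): name is "scene" or "top" or "wrist"; returns a dict with "frame" (400x640x3 uint8, red, green, blue), "fx", "fy", "cx", "cy" (pixels), "origin" and "attitude" of the camera in the world. Camera axes: x right, y down, z forward; pixel columns grow to the right and rows downward; lengths in m; the calibration is good to about 2 mm. A picture is of the moment at which its call begins. There is no depth.
- manip.job_done(): hands the job in, once; it reports no verdict.
The state is a dict: "time": time; "joints": joint angles; "qvel": joint speeds; "tau": joint torques, N m; "position": TCP position; "tcp_rot": TCP orientation; "ft_force": force on the tool from outside, world axes, zero at the start; "ft_torque": the same for the moment, N m; "width": opening from 0.0 (shut) to 1.0 (fully open).
Only numpy, scipy, OpenCV 4.12 (cv2) and the standard library are available. Lean on these libraries where they do the work, as an engineer would, in place of code of your own. Each camera call takes 0.05 s, during which the arm holds its last target. There are 200 camera calls.

## Working session

There is one attempt and no reset: what is moved stays moved. The work goes in short steps, Python scripts to look and compute and a shell command to move; the robot and the scene stay as the last step left them, time stands still between calls to the robot, and variables do not carry over. Pictures are saved under pics/ and viewed, about 8 in all and at most 12, crops included, and the job is handed in when it is done.

```bash
ls; mkdir -p pics
cat > h.py <<'E'
import numpy as np, cv2
from bench import manip
def snap(cam,fn,crop=None,scale=1):
    c=manip.read_camera(cam); im=c["frame"][:,:,::-1]
    if crop: x0,y0,x1,y1=crop; im=im[y0:y1,x0:x1]
    if scale!=1: im=cv2.resize(im,None,fx=scale,fy=scale,interpolation=cv2.INTER_CUBIC)
    cv2.imwrite("pics/"+fn,im); np.save("pics/"+fn+".npy",c,allow_pickle=True); return c
def load(fn): return np.load("pics/"+fn+".npy",allow_pickle=True).item()
def px(c,u,v,z):
    d=np.array(c["attitude"])@np.array([(u-c["cx"])/c["fx"],(v-c["cy"])/c["fy"],1]); o=np.array(c["origin"])
    return o+d*(z-o[2])/d[2]
def proj(c,p):
    q=np.array(c["attitude"]).T@(np.array(p)-np.array(c["origin"])); return c["fx"]*q[0]/q[2]+c["cx"],c["fy"]*q[1]/q[2]+c["cy"]
E
python3 - <<'E'
from h import *
for n in ("scene","top"):
    c=snap(n,n+"0.png"); print(n,c["fx"],c["origin"],np.round(c["attitude"],3).tolist())
s=manip.read_state(); print(s["time"],s["position"],np.round(s["tcp_rot"],3).tolist(),s["width"],manip.tcp_to_tips)
E
```

```text
pics
scene 510.08585521262637 [ 1.25021916 -0.58381123  0.95173387] [[0.692, 0.496, -0.524], [0.721, -0.49, 0.49], [-0.014, -0.717, -0.697]]
top 361.859944160354 [0.38614505 0.03826306 1.2001588 ] [[0.016, -0.983, 0.18], [-1.0, -0.02, -0.018], [0.021, -0.18, -0.983]]
0.1 [ 0.27589417 -0.58802454  0.25241648] [[-0.001, 0.425, -0.905], [0.001, -0.905, -0.425], [-1.0, -0.002, 0.0]] 0.9974051573724445 0.022
```

View pics/scene0.png

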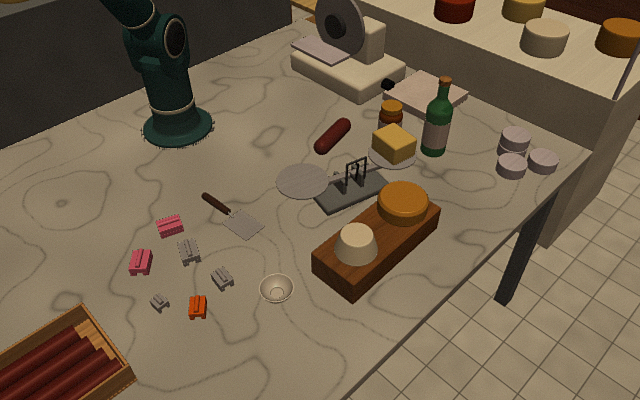

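View pics/top0.png

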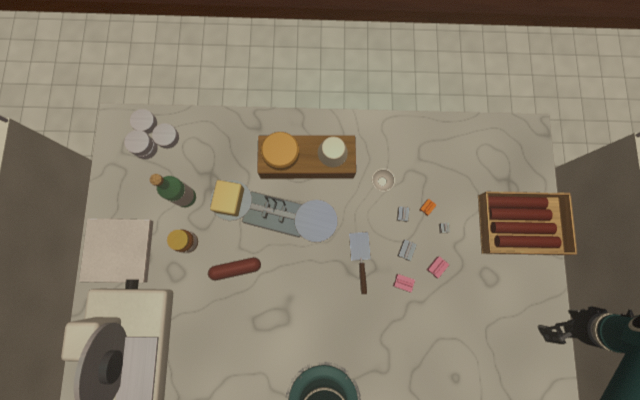

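The brick (500 g) stands on the goods pan, so I need large (400) plus small (100). The steel blocks in the top view are at about (407,250) for large, (403,214) for medium and (444,228) for small. The weights pan is at about (316,221). Next I'll enlarge a crop.

Run:
```python
from h import *
c=load("top0.png"); im=c["frame"][:,:,::-1]
a=cv2.resize(im[185:285,340:460],None,fx=6,fy=6,interpolation=cv2.INTER_CUBIC)[:590]
cv2.imwrite("pics/topcrop.png",a)
c2=load("scene0.png"); im=c2["frame"][:,:,::-1]
cv2.imwrite("pics/scenecrop.png",cv2.resize(im[140:320,140:420],None,fx=2.8,fy=2.8,interpolation=cv2.INTER_CUBIC))
for n,u,v,z in (("L",407,250,.03),("M",403,214,.028),("S",444,228,.027),("pan",316.5,221,.105),("goods",232,205,.075)): print(n,px(c,u,v,z).round(3))
```

```text
L [ 0.465 -0.265  0.03 ]
M [ 0.583 -0.255  0.028]
S [ 0.539 -0.39   0.027]
pan [0.543 0.03  0.105]
goods [0.594 0.297 0.075]
```

View pics/topcrop.png

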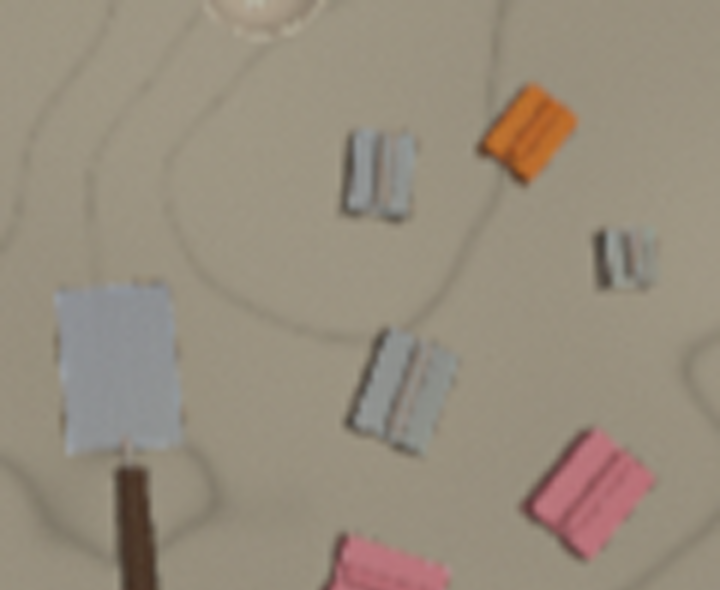

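View pics/scenecrop.png

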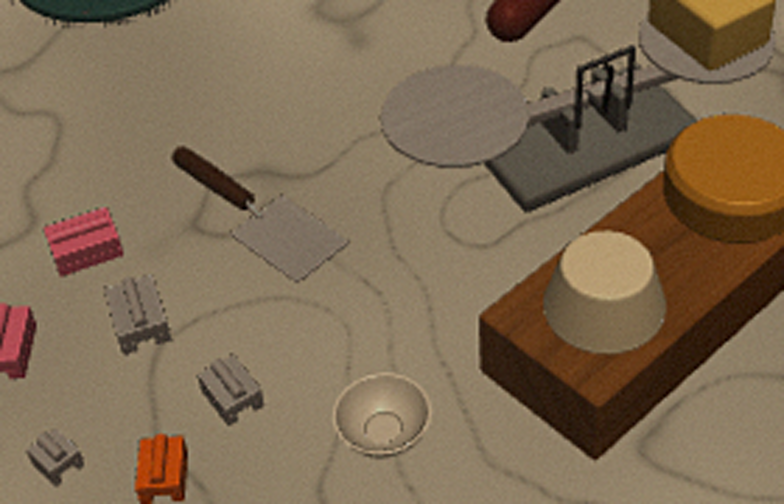

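```bash
cat >> h.py <<'E'
from scipy.spatial.transform import Rotation as Ro
def go(p,yaw):
    "print turn+shift fractions to bring TCP to p, tool down, tool y at world yaw (mod pi)"
    s=manip.read_state(); R=np.array(s["tcp_rot"]); cur=np.arctan2(R[1,1],R[0,1])
    d=(yaw-cur+np.pi/2)%np.pi-np.pi/2; y=cur+d
    Y=np.array([np.cos(y),np.sin(y),0]); X=np.array([0,0,-1.]); T=np.c_[X,Y,np.cross(X,Y)]
    print("t",round(s["time"],2),"dyaw",round(d,3),"turn",(Ro.from_matrix(R.T@T).as_rotvec()/.5).round(3),"shift",(R.T@(np.array(p)-s["position"])/.5).round(4))
def tri(c1,u1,c2,u2):
    D=[];O=[]
    for c,u in((c1,u1),(c2,u2)):
        d=np.array(c["attitude"])@np.array([(u[0]-c["cx"])/c["fx"],(u[1]-c["cy"])/c["fy"],1]); D.append(d/np.linalg.norm(d)); O.append(np.array(c["origin"]))
    A=sum(np.eye(3)-np.outer(d,d) for d in D); b=sum((np.eye(3)-np.outer(d,d))@o for d,o in zip(D,O)); p=np.linalg.solve(A,b)
    return p,[np.linalg.norm(np.cross(p-o,d)) for o,d in zip(O,D)]
E
python3 - <<'E'
from h import *
c=load("top0.png"); s=load("scene0.png")
a,b=px(c,411.7,242.2,.034),px(c,406.2,257.5,.034); print("L",(a+b)/2,np.linalg.norm(a-b),np.arctan2(*(a-b)[[1,0]]))
print("Lscene",px(s,140+134/2.8,140+302/2.8,.034))
a,b=px(c,340+632/6,185+232/6,.03),px(c,340+636/6,185+283/6,.03); print("S",(a+b)/2,np.linalg.norm(a-b),np.arctan2(*(a-b)[[1,0]]))
print("Sscene",px(s,140+55/2.8,140+447/2.8,.03))
print("pan",tri(c,(316.5,220.5),s,(140+453/2.8,140+116/2.8)))
for q in((382,116),(526,116),(453,66),(453,166)): print(px(s,140+q[0]/2.8,140+q[1]/2.8,.105).round(3))
p=px(c,408.9,249.7,.034); go([p[0]-0.0,p[1],.2],np.arctan2(*(px(c,411.7,242.2,.034)-px(c,406.2,257.5,.034))[[1,0]])+np.pi/2)
E
```

```text
L [ 0.46555606 -0.27020275  0.034     ] 0.053032087807239024 -0.37067398690055753
Lscene [ 0.47300554 -0.2688141   0.034     ]
S [ 0.53945417 -0.39424137  0.03      ] 0.028034925146787893 0.031882909941918613
Sscene [ 0.55017831 -0.39348436  0.03      ]
pan (array([0.54614722, 0.03076372, 0.10073275]), [np.float64(0.0008522818059855391), np.float64(0.0008522818059854214)])
[ 0.506 -0.016  0.105]
[0.595 0.074 0.105]
[0.5   0.074 0.105]
[ 0.596 -0.014  0.105]
t 0.1 dyaw -0.809 turn [1.619 0.002 0.003] shift [ 0.1054 -0.4141 -0.6143]
```

```bash
python3 -m crank '0.3 0 0 0.02 -0.1 -0.15 -1;0.5 0 0 0.04 -0.2 -0.3 -1;0.8 0 0 0.06 -0.3 -0.45 -1;1 0 0 0.08 -0.4 -0.6 -1;1 0 0 0.1 -0.414 -0.614 -1;1 0 0 0.105 -0.414 -0.614 -1;1 0 0 0.105 -0.414 -0.614 -1;1 0 0 0.105 -0.414 -0.614 -1'
python3 - <<'E'
from h import *
go([.468,-.270,.2],-.371+np.pi/2)
E
```

```text
time: 1.1
position: [0.4658, -0.271, 0.2006]
tcp_rot: [[-0.001, -0.061, -0.998], [-0.0, -0.998, 0.061], [-1.0, 0.0, 0.001]]
ft_force: [-0.2, 0.2, 0.5]
width: 1.0
t 1.1 dyaw -0.31 turn [ 0.62   0.001 -0.001] shift [ 0.0011 -0.0023 -0.0043]
```

```bash
python3 -m crank '0.3 0 0 0 0 0 -1;0.62 0 0 0.001 -0.002 -0.004 -1;0.62 0 0 0.001 -0.002 -0.004 -1;0.62 0 0 0.001 -0.002 -0.004 -1'
python3 - <<'E'
from h import *
c=snap("wrist","w1.png"); print(c["fx"],c["origin"],c["attitude"].round(3).tolist()); print(proj(c,[.468,-.27,.034]))
E
```

```text
time: 1.6
position: [0.4676, -0.2708, 0.2004]
tcp_rot: [[-0.0, -0.362, -0.932], [-0.0, -0.932, 0.362], [-1.0, 0.0, -0.0]]
ft_force: [-0.0, -1.1, 0.2]
width: 1.002
286.8887792565927 [ 0.53355432 -0.29725297  0.32147856] [[-0.363, -0.896, -0.256], [-0.932, 0.348, 0.1], [-0.0, 0.275, -0.961]]
(np.float64(318.9394872140032), np.float64(194.8312809030381))
```

View pics/w1.png

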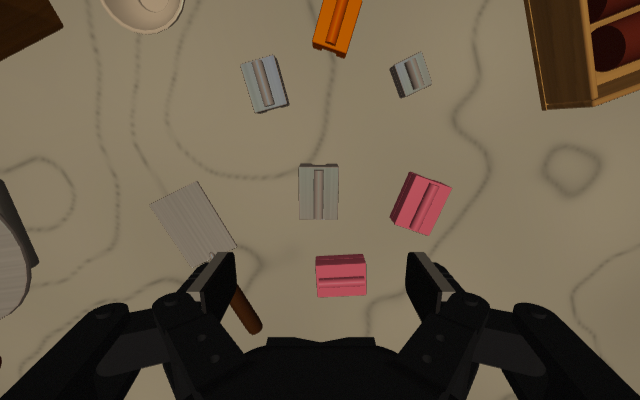

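L's rib is centred at (319,195), exactly where predicted, and it lines up with the jaws. Descending to grip.

```bash
python3 -m crank '0 0 0 0.1 0 0 -1;0 0 0 0.2 0 0 -1;0 0 0 0.3 0 0 -1;0 0 0 0.346 0 0 -1;0 0 0 0.346 0 0 -1;0 0 0 0.346 0 0 1;0 0 0 0.346 0 0 1;0 0 0 0.346 0 0 1;0 0 0 0.346 0 0 1;0 0 0 0.346 0 0 1' 40
python3 - <<'E'
from h import *
c=load("w1.png")
a,b=px(c,406,62,.03),px(c,418,86,.03);print("S",(a+b)/2,np.linalg.norm(a-b),np.arctan2(*(a-b)[[1,0]]))
for q in ((389,69),(420,52),(432,76),(403,97)): print(px(c,*q,.022))
E
```

```text
time: 2.9
position: [0.4692, -0.2701, 0.0288]
tcp_rot: [[0.002, -0.363, -0.932], [-0.001, -0.932, 0.363], [-1.0, 0.0, -0.003]]
ft_force: [-1.1, 0.9, 6.3]
width: 0.483
S [ 0.54368597 -0.39296671  0.03      ] 0.024391832993033706 0.19223707388533898
[ 0.55629877 -0.3763159   0.022     ]
[ 0.55972607 -0.40793755  0.022     ]
[ 0.53541728 -0.41299567  0.022     ]
[ 0.52731568 -0.38153197  0.022     ]
```

```bash
python3 -m crank '0 0 0 -0.1 0 0 1;0 0 0 -0.2 0 0 1;0 0 0 -0.3 0 0 1;0 0 0 -0.4 0 0 1;0 0 0 -0.4 0 0 1;0 0 0 -0.4 0 0 1'
python3 - <<'E'
from h import *
print(manip.read_state()["width"])
go([.547,.0305,.23],-.175+np.pi/2)
E
```

```text
time: 3.65
position: [0.4671, -0.2692, 0.2264]
tcp_rot: [[-0.002, -0.363, -0.932], [0.001, -0.932, 0.363], [-1.0, -0.0, 0.002]]
ft_force: [-0.3, 0.9, -4.2]
width: 0.482
0.48199445043941114
t 3.65 dyaw 0.196 turn [-0.392  0.004  0.001] shift [-0.007  -0.6166  0.0686]
```

```bash
python3 -m crank '-0.1 0 0 -0.007 -0.1 0.01 1;-0.2 0 0 -0.007 -0.2 0.02 1;-0.3 0 0 -0.007 -0.3 0.03 1;-0.392 0 0 -0.007 -0.4 0.05 1;-0.392 0 0 -0.007 -0.5 0.068 1;-0.392 0 0 -0.007 -0.59 0.068 1;-0.392 0 0 -0.007 -0.617 0.068 1;-0.392 0 0 -0.007 -0.617 0.068 1;-0.392 0 0 -0.007 -0.617 0.068 1'
python3 - <<'E'
from h import *
c=snap("wrist","w2.png"); print(manip.read_state()["time"])
print(proj(c,[.547,.0305,.105]),[proj(c,[.547+.066*np.cos(t),.0305+.066*np.sin(t),.105]) for t in np.arange(0,6.2,np.pi/2)])
E
```

```text
time: 4.78
position: [0.5476, 0.0281, 0.2297]
tcp_rot: [[-0.002, -0.177, -0.984], [-0.001, -0.984, 0.177], [-1.0, 0.002, 0.002]]
ft_force: [0.5, -0.9, -3.6]
width: 0.485
4.825
(np.float64(316.6879608954993), np.float64(206.70784874428352)) [(np.float64(302.3088357948117), np.float64(131.57341190703917)), (np.float64(244.8252700678439), np.float64(219.1481768864033)), (np.float64(329.1760983127008), np.float64(271.9614135764501)), (np.float64(390.3501785909166), np.float64(193.95600005544213))]
```

View pics/w2.png

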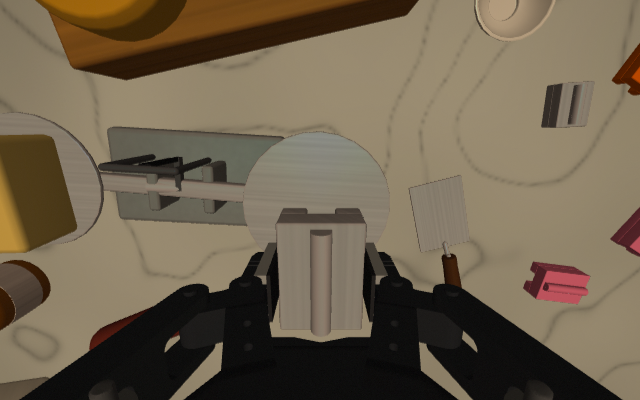

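Pan edges at u≈243 and 390, top at v≈131, matching the prediction, so its centre is about (0.547, 0.030). Now lowering.

```bash
python3 -m crank '0 0 0 0.05 -0.004 0 1;0 0 0 0.1 -0.004 0.001 1;0 0 0 0.15 -0.004 0.001 1;0 0 0 0.17 -0.004 0.001 1;0 0 0 0.18 -0.004 0.001 1;0 0 0 0.19 -0.004 0.001 1;0 0 0 0.2 -0.004 0.001 1;0 0 0 0.207 -0.004 0.001 1;0 0 0 0.207 -0.004 0.001 1;0 0 0 0.207 -0.004 0.001 1'
python3 - <<'E'
from h import *
c=snap("scene","s2.png",(250,120,450,240),4); print(manip.read_state()["ft_force"])
E
```

```text
time: 6.08
position: [0.5487, 0.0319, 0.1276]
tcp_rot: [[0.001, -0.174, -0.985], [-0.0, -0.985, 0.174], [-1.0, 0.0, -0.001]]
ft_force: [0.6, -2.4, 0.2]
width: 0.485
[ 0.27528527 -3.42414504 -1.40322029]
```

View pics/s2.png

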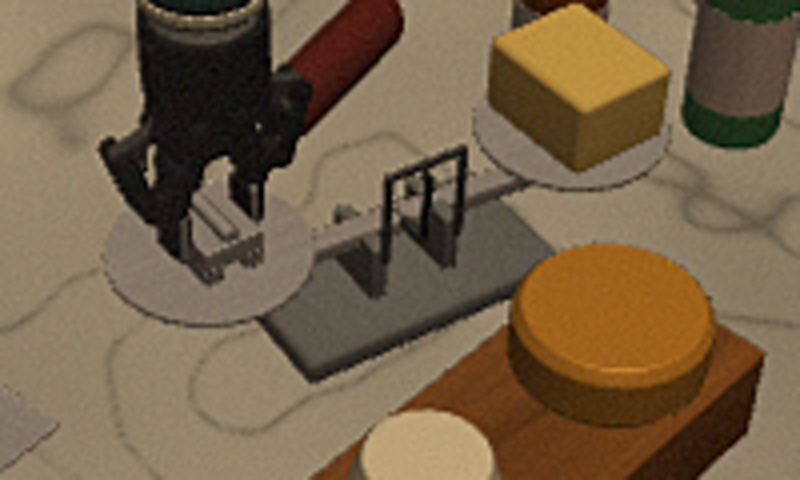

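The block is bearing on the pan, since the hanging weight has gone from the wrist. Release and lift.

```bash
python3 -m crank '0 0 0 0 0 0 0;0 0 0 0 0 0 -0.2;0 0 0 0 0 0 -0.5;0 0 0 0 0 0 -0.5;0 0 0 -0.03 0 0 -0.5;0 0 0 -0.1 0 0 -0.6;0 0 0 -0.2 0 0 -1;0 0 0 -0.25 0 0 -1;0 0 0 -0.25 0 0 -1'
python3 - <<'E'
from h import *
c=snap("wrist","w3.png")
go([.5437,-.3940,.2],.13+np.pi/2)
print(proj(c,[.547,.0305,.1296]),proj(c,[.5475,.0307,.0956]))
E
```

```text
time: 7.25
position: [0.5496, 0.0323, 0.2554]
tcp_rot: [[0.006, -0.174, -0.985], [0.0, -0.985, 0.174], [-1.0, -0.001, -0.006]]
ft_force: [-0.5, -0.3, -0.9]
width: 0.997
t 7.3 dyaw 0.305 turn [-0.611 -0.005  0.   ] shift [ 0.107   0.841  -0.1388]
(np.float64(322.1974824687567), np.float64(208.78894403516074)) (np.float64(321.7847986488857), np.float64(198.90918815196284))
```

View pics/w3.png

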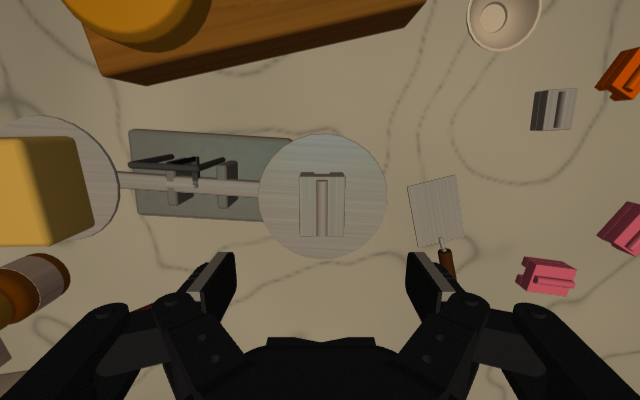

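Large weight stands centred: rib at (321.5, 180–235), pan spans u 259–387. On to the small weight.

```bash
python3 -m crank '-0.1 0 0 0 0.1 -0.02 -1;-0.2 0 0 0 0.22 -0.04 -1;-0.3 0 0 0 0.34 -0.06 -1;-0.4 0 0 0 0.46 -0.08 -1;-0.5 0 0 0.02 0.58 -0.1 -1;-0.6 0 0 0.05 0.7 -0.12 -1;-0.611 0 0 0.08 0.8 -0.139 -1;-0.611 0 0 0.107 0.841 -0.139 -1;-0.611 0 0 0.107 0.841 -0.139 -1;-0.611 0 0 0.107 0.841 -0.139 -1'
python3 - <<'E'
from h import *
c=snap("wrist","w4.png",(240,120,400,240),5); print(c["cx"],c["cy"],[proj(c,[.5437+q,-.394,.03]) for q in (-.013,0,.013)])
E
```

```text
time: 8.55
position: [0.5443, -0.3914, 0.1987]
tcp_rot: [[0.0, 0.133, -0.991], [0.002, -0.991, -0.133], [-1.0, -0.002, -0.0]]
ft_force: [0.8, 0.1, 0.2]
width: 1.002
320.480443602223 205.34886976080372 [(np.float64(320.335470277348), np.float64(206.74331167475498)), (np.float64(321.9852861037922), np.float64(194.84543381038088)), (np.float64(323.67474322937113), np.float64(182.66167716612694))]
```

View pics/w4.png

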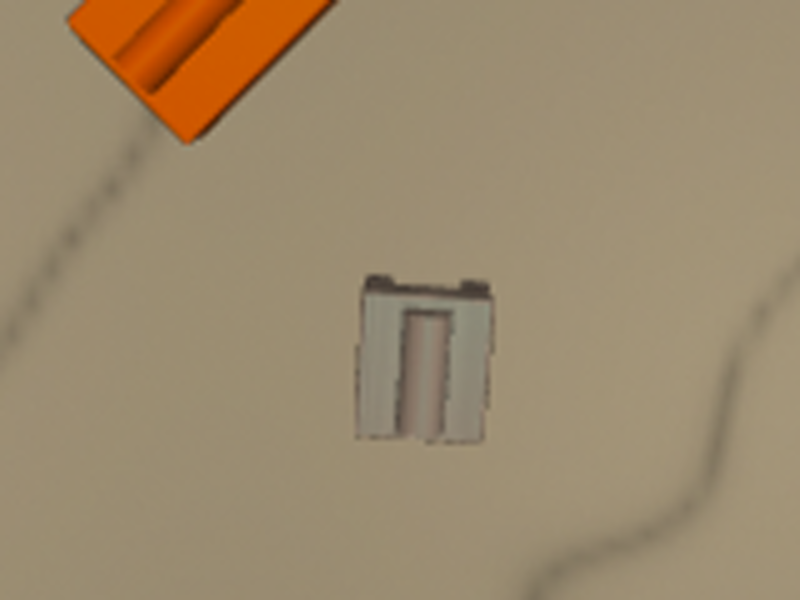

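Small block's rib runs from (325.4,182.4) to (324.2,207.4), so it is slightly off-centre and turned by about 0.05 rad.

Run:
```python
from h import *
c=load("w4.png"); a,b=px(c,325.4,182.4,.03),px(c,324.2,207.4,.03); th=np.arctan2(*(a-b)[[1,0]]);p=(a+b)/2; print(p,th,np.linalg.norm(a-b))
go([p[0],p[1],.026],th+np.pi/2)
c=load("w3.png"); a,b=px(c,321.5,180.5,.129),px(c,321.5,235,.129); print("Lkey",(a+b)/2,np.linalg.norm(a-b),np.arctan2(*(a-b)[[1,0]]))
```

```text
[ 0.54386584 -0.39692389  0.03      ] 0.09002493898727247 0.02678817122549933
t 8.6 dyaw -0.044 turn [ 0.087 -0.002  0.002] shift [0.3466 0.011  0.0035]
Lkey [0.54722473 0.03109555 0.129     ] 0.05106582781986588 -0.1748341410412595
```

```bash
python3 -m crank '0.087 0 0 0.08 0.011 0.003 -0.4;0.087 0 0 0.16 0.011 0.003 -0.4;0.087 0 0 0.26 0.011 0.003 -0.4;0.087 0 0 0.33 0.011 0.003 -0.4;0.087 0 0 0.346 0.011 0.003 -0.4;0.087 0 0 0.346 0.011 0.003 1;0.087 0 0 0.346 0.011 0.003 1;0.087 0 0 0.346 0.011 0.003 1;0.087 0 0 0.346 0.011 0.003 1;0.087 0 0 0.346 0.011 0.003 1' 30; python3 -m crank '0 0 0 -0.1 0 0 1;0 0 0 -0.2 0 0 1;0 0 0 -0.3 0 0 1;0 0 0 -0.45 0 0 1;0 0 0 -0.45 0 0 1;0 0 0 -0.45 0 0 1'
python3 - <<'E'
from h import *
go([.5472,.0311,.25],-.175+np.pi/2)
E
```

```text
time: 9.85
position: [0.5441, -0.4002, 0.0282]
tcp_rot: [[0.003, 0.087, -0.996], [-0.002, -0.996, -0.087], [-1.0, 0.002, -0.003]]
ft_force: [0.5, 0.9, 6.7]
width: 0.322
time: 10.6
position: [0.5426, -0.4, 0.252]
tcp_rot: [[0.002, 0.086, -0.996], [-0.001, -0.996, -0.086], [-1.0, 0.001, -0.002]]
ft_force: [0.6, 0.7, -1.0]
width: 0.315
t 10.6 dyaw -0.261 turn [ 0.523 -0.003 -0.003] shift [ 0.0028 -0.8582 -0.0835]
```

```bash
python3 -m crank '0.1 0 0 0 -0.1 -0.01 1;0.2 0 0 0 -0.22 -0.02 1;0.3 0 0 0 -0.34 -0.04 1;0.4 0 0 0 -0.46 -0.05 1;0.5 0 0 0 -0.58 -0.06 1;0.523 0 0 0 -0.7 -0.07 1;0.523 0 0 0 -0.8 -0.083 1;0.523 0 0 0 -0.858 -0.083 1;0.523 0 0 0 -0.858 -0.083 1;0.523 0 0 0 -0.858 -0.083 1'
python3 - <<'E'
from h import *
go([.5472,.0311,.188],-.175+np.pi/2)
E
```

```text
time: 11.85
position: [0.5461, 0.0301, 0.2492]
tcp_rot: [[-0.003, -0.175, -0.985], [-0.001, -0.985, 0.175], [-1.0, 0.001, 0.003]]
ft_force: [0.6, -0.6, -1.0]
width: 0.317
t 11.85 dyaw 0.001 turn [-0.001  0.005 -0.003] shift [ 0.1224 -0.0025 -0.0022]
```

```bash
python3 -m crank '0 0 0 0.06 -0.002 -0.002 1;0 0 0 0.12 -0.002 -0.002 1;0 0 0 0.145 -0.002 -0.002 1;0 0 0 0.15 -0.002 -0.002 1;0 0 0 0.15 -0.002 -0.002 1;0 0 0 0.15 -0.002 -0.002 1'
python3 - <<'E'
from h import *
snap("wrist","w5.png",(250,130,390,250),5.6)
E
```

```text
time: 12.6
position: [0.5486, 0.0321, 0.1768]
tcp_rot: [[0.002, -0.174, -0.985], [0.0, -0.985, 0.174], [-1.0, -0.0, -0.002]]
ft_force: [0.6, -1.1, -1.1]
width: 0.321
```

View pics/w5.png

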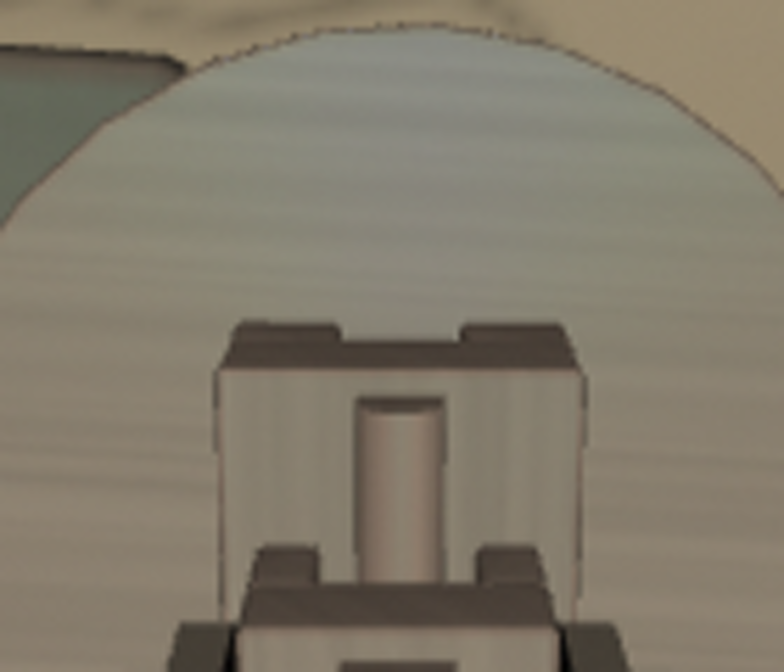

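Key (u 357–445) sits within the notch (u 320–478), centres agreeing to about 0.2 mm. Lowering slowly.

```bash
python3 -m crank '0 0 0 0.015 0 0 1;0 0 0 0.03 0 0 1;0 0 0 0.038 0 0 1;0 0 0 0.045 0 0 1;0 0 0 0.052 0 0 1;0 0 0 0.058 0 0 1;0 0 0 0.063 0 0 1;0 0 0 0.063 0 0 1;0 0 0 0.063 0 0 1'
python3 - <<'E'
from h import *
snap("wrist","w6.png",(250,130,390,250),5.6)
E
```

```text
time: 13.78
position: [0.5479, 0.032, 0.1443]
tcp_rot: [[-0.0, -0.174, -0.985], [-0.0, -0.985, 0.174], [-1.0, 0.0, 0.0]]
ft_force: [-0.4, -0.1, -0.2]
width: 0.325
```

View pics/w6.png

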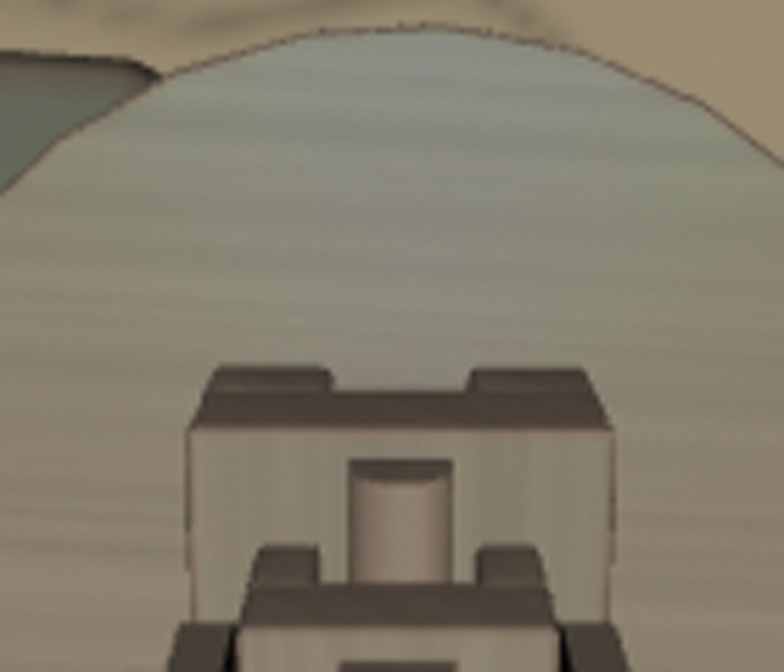

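Key and notch now have the same scale (10.5 px/mm), so the small block is down at the large block's top face. Release.

```bash
python3 -m crank '0 0 0 0 0 0 0.2;0 0 0 0 0 0 0;0 0 0 0 0 0 -0.3;0 0 0 0 0 0 -0.3;0 0 0 -0.03 0 0 -0.3;0 0 0 -0.1 0 0 -0.3;0 0 0 -0.2 0 0 -0.5;0 0 0 -0.3 0 0 -1;0 0 0 -0.3 0 0 -1;0 0 0 -0.3 0 0 -1'; python3 -m crank '0 0 0 0 0.1 0 -1;0 0 0 0 0.2 0 -1;0 0 0 0 0.3 0 -1;0 0 0 0 0.4 0 -1;0 0 0 0 0.4 0 -1;0 0 0 0 0.4 0 -1;0 0 0 0 0.4 0 -1;0 0 0 0 0.4 0 -1'
python3 - <<'E'
from h import *
snap("scene","s3.png",(260,120,440,240),4.4)
snap("top","t3.png")
E
```

```text
time: 15.08
position: [0.5476, 0.032, 0.2946]
tcp_rot: [[0.0, -0.174, -0.985], [-0.0, -0.985, 0.174], [-1.0, 0.0, -0.0]]
ft_force: [0.1, -0.0, -0.8]
width: 1.002
time: 16.08
position: [0.5134, -0.1636, 0.2941]
tcp_rot: [[-0.0, -0.172, -0.985], [0.0, -0.985, 0.172], [-1.0, -0.0, 0.0]]
ft_force: [-0.3, 0.4, -0.2]
width: 1.003
```

View pics/s3.png

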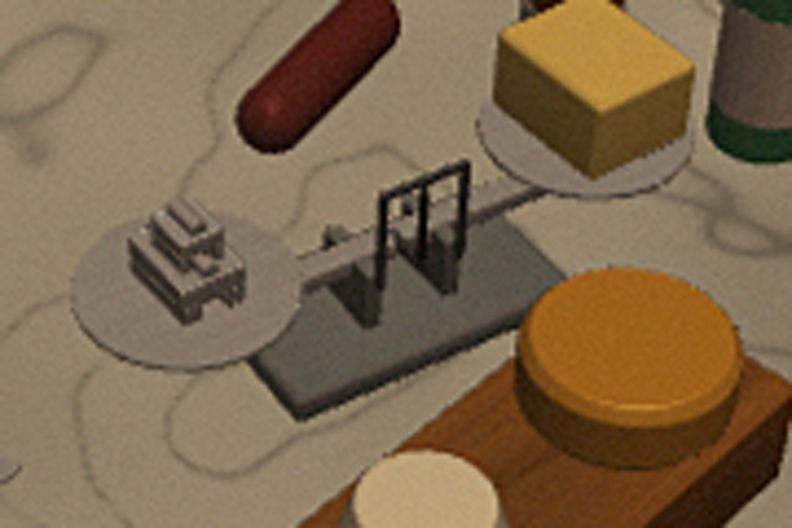

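The stack is seated, and the pointer (u≈423) stands mid-frame (382–467), so the beam is level. One numeric check that nothing else moved, then hand in.

Run:
```python
from h import *
a,b=load("top0.png")["frame"],load("t3.png")["frame"]
d=(cv2.absdiff(cv2.GaussianBlur(a,(5,5),0),cv2.GaussianBlur(b,(5,5),0)).max(2)>25).astype(np.uint8)
n,_,st,_=cv2.connectedComponentsWithStats(d); print([s.tolist() for s in st[1:] if s[4]>8])
s=manip.read_state(); print(s["time"],manip.job_done())
```

```text
[[367, 171, 98, 229, 14799], [210, 179, 10, 28, 79], [233, 186, 8, 27, 51], [235, 187, 10, 30, 94], [537, 306, 70, 42, 1550], [597, 309, 43, 91, 2758]]
the job is handed in; nothing more can be done
16.175 None
```

The cheese on the balance was the brick (about 500 g). I stood the large weight (400 g) in the middle of the empty pan and set the small one (100 g) on top with its notch over the key. I then let go, backed the arm away and handed in at about 16 s.

- **Last picture:** the blocks are face on face, and the pointer stands in the middle of its frame, so the beam looks level.
- **Centring:** the large weight sits within about 2 mm of the pan's centre, measured in the wrist picture after its release.
- **Other objects:** comparing the top views before and after, the only changes outside the arm's old and new positions are small ones at the brick, which rose with its pan. In the final top view the arm hid the area where the weights had stood, including the medium, pink and orange blocks. I could not recheck those there, but the gripper passed clear of them.

No check failed or disagreed.

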